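Load a label roll and click the roll guide home

TASK

The label printer stands open and its roll bay is empty. Take the full roll of labels from the roll rest (not the part-used one) and lower it, without dropping it, into the bay so that it stands on its edge on the two support rollers between the guides; if the sliding guide is in the way, push it aside first. Then slide the guide up to the roll until its catch clicks into the stop that holds the roll against the fixed guide, let go, and leave the part-used roll and the other things on the bench where they are.

Things in the scene. Friction and masses are not known exactly. Their poses are not given: they have to be found in the camera images.
- printer: Desktop label printer with its lid open, fixed, pale grey: 250 mm long (its x), 200 mm wide (its y), base 100 mm high. Origin: centre of its underside. Front (label slot, platen roller) at -x; the open lid, hinged at x = +112 mm, leans away, up to 300 mm high. The roll bay is open from above: x -62 to +65, y -75 to +75 mm; its side walls are 25 mm thick and 100 mm high.
- guide (a joint): Travel (m) of the sliding guide along the printer's +y, towards the fixed guide: 0 fully back, 0.078 end; at the start 0 to 0.05. Gap between the guides' faces: 118 mm minus the travel. About 2 N of friction; stays where left. Its spring catch drops into stops at 0.041 (gap 77 mm, for 75 mm stock) and 0.066 (gap 52 mm, for these 50 mm rolls).
- guide_tab (a point): Top centre of the sliding guide's thumb tab, an upright ribbed block 24 mm (printer x) by 12 mm (y, the sliding direction) by 37 mm tall, z 108 to 145 mm; at printer x = -75 mm, y = -65 mm plus the travel, clear in front of the roll. Pinch it from above across the 12 mm, or push it; beside it nothing is higher than the 100 mm side wall. The guide's plate is at x -60 to +55, 105 mm high.
- seat (a point): Centre of the loaded 50 mm roll: printer x = 0, y = +33, z = 85 mm, 26 mm from the fixed guide's face; axes as the printer's. A full roll standing on the two support rollers (along y, radius 5 mm, axes at x = +-25, z = 36 mm) anywhere between the guides has its axis at this x and z. With fingers on both of its faces it needs a gap of about 100 mm between the guides.
- full_roll: The full label roll, white paper, 100 mm in diameter, 50 mm wide, about 0.3 kg, standing on edge. Origin: its centre. Its y axis is the roll's axis; it may spin about it.
- part_roll: The part-used label roll, white paper, 64 mm in diameter, 50 mm wide, on edge. To be left in the rest. Origin: its centre, y along the roll's axis.
- rest: Steel roll rest: plate 100 by 210 mm with two rails along its y (22 mm either side of its middle, axes 20 mm above the bench) that carry rolls on edge; end cheeks 30 mm high. Origin: centre of its underside. The two rolls stand 110 mm apart (centres) along its y, either one at either end; the full roll's centre is 70 mm above the bench.
- core: Empty cardboard roll core standing on end, 43 mm across, 50 mm high. Bystander. Origin: centre of its underside.
- tape_dispenser: Blue tape dispenser, 190 by 70 mm, 115 mm high. Bystander. Origin: centre of its underside.
- scanner: Dark hand scanner lying down, 175 by 68 mm, 36 mm high. Bystander. Origin: on its underside, near its middle.
- spray_can: Black spray can, 56 mm across, 170 mm high. Bystander. Origin: centre of its underside.
- jar: Clear jar with a white cap, 64 mm across, 75 mm high. Bystander. Origin: centre of its underside.
- stop50 (a point): On the slotted steel strip under the tab: the notch for 50 mm rolls (8 mm wide, below the tab when the travel is 0.066; printer x = -75, y = +1, z = 86 mm). The notch for 75 mm stock is 25 mm nearer the printer's -y. Within about 3 mm of a notch the catch pulls the guide in and centres it; about 10 N is needed to leave a notch.
- fixed_guide (a point): Centre of the fixed guide's inner face, an upright plate across the +y end of the bay: printer x = 0, y = +59, z = 75 mm; the plate spans x -60 to +55 mm, z 45 to 105 mm, and is 6 mm thick.
Things that resemble listed ones, but are neither listed nor needed, are in the scene too. What is shaped like the full_roll but pink or purple is not meant.

How it is judged:
On the way, in this order (a step that is already met when the one before it is completed fails the run):
1. the full roll stands on the two support rollers between the guides, let go, with the sliding guide still back from it (x of full_roll in the frame of seat between -0.004 and 0.004 m and z of full_roll in the frame of seat between -0.004 and 0.004 m and contact force between the fingers and full_roll below 0.1 N and value of joint guide below 0.062 m), for 0.2 s.
2. the guide's catch is in the 50 mm stop, the roll between the guides (value of joint guide between 0.064 and 0.068 m and distance between full_roll and seat below 0.006 m), for 0.2 s.
At the end, for the whole second after the job is handed in: The guide rests in the 50 mm stop (travel 0.066 m, within 2 mm), the full roll stands at rest on the support rollers between the guides (centre within 5 mm of the seat point, axis within 0.08 rad of the printer's y), and the part-used roll is still in the roll rest (within 30 mm of where it was) (value of joint guide between 0.064 and 0.068 m and velocity of joint guide between -0.005 and 0.005 m/s and distance between full_roll and seat below 0.005 m and angle between the y axis of full_roll and the y axis of seat, either way round below 0.08 rad and linear speed of full_roll below 0.02 m/s and distance of part_roll from where it was at the start of the episode below 0.03 m); the robot touches nothing.
It fails at once if the full roll is dropped or thrown (faster than 0.5 m/s while not held) (linear speed of full_roll above 0.5 m/s and contact force between the fingers and full_roll below 0.2 N).
It fails at once if the part-used roll is moved more than 30 mm (distance of part_roll from where it was at the start of the episode above 0.03 m).
It fails at once if a bystander is moved more than 40 mm (distance of any of core, tape_dispenser, scanner, spray_can, jar from where it was at the start of the episode above 0.04 m).
It also fails if it takes over 72 s, if anything falls off the work surface, if the arm or the gripper's body presses on something with over 40 N, if the wrist force passes 120 N, or if a joint passes its speed limit or range.

ROBOT

A 6-joint arm with a two-finger parallel gripper is mounted at the origin on the work surface. World frame = base frame: x ahead of the robot, y to its left, z up, the work surface at z = 0. Lengths are in m, angles in rad, forces in N, time in s.
With the tool pointing down it reaches from about 0.375 to 0.975 m from the base axis. Payload 3.8 kg.
Tool frame: the origin (TCP) lies at the centre of the arm's flange, where the gripper is bolted on; the fingertips stand 173 mm ahead of it and the grasp point (between the pads) lies 155 mm ahead of it (bot.tip_reach is the distance from the TCP to the fingertips, in m); z points along the fingers, y is the line along which they close (so a half turn about z gives the same grasp; the last joint's range is limited). The gripper opens to 85 mm and grips with 20 to 120 N. Pads are 22 mm wide; open, the fingers measure 114 mm over their backs; the gripper's body (76 mm by 85 mm) begins 54 mm behind the grasp point. The pads swing forward as they close: fully open they stand 13 mm farther back than shut.
Start: joints at [-1.371, 0.264, 1.604, -0, 1.274, -0.037], TCP at [0.158, -0.656, 0.405] pointing down, gripper open.
Joint ranges: [-2.63, 2.63], [-0.94, 2.18], [0.31, 2.57], [-1.31, 4.45], [0, 2.66], [-2.55, 2.55]. Speed limits (rad/s): [2.57, 2.57, 3.14, 3.14, 3.14, 3.14].

INTERFACE

Orientations are given as a rotation vector (axis times angle).
In Python, from workcell import bot gives the robot as it stands.
- The arm moves only by the tool drive_tool, never from a script. Its arguments are lists of equal length, an entry for each row: "claw": the finger opening in mm, from 0 to 85.4; "slide": the shift along the world's x, y, z each as a share of 0.5 m, from -1 to 1, a list of three; "yaw": the turn about the world's z as a share of 180 degrees, from -1 to 1. A call has 1 to 8 rows; each row is the pose to reach, as a shift and turn from the pose commanded when the call began, turning the shorter way round; what a row does not reach only later rows make up. A row lasts 1/12 s, in which the tool goes at most 41.7 mm and 7.16 degrees, less where a joint would pass 70% of its speed; a pose out of reach is approached as far as the arm can. A call with a number of a shift or a turn outside -1 to 1 is refused whole. A call with a gripper value outside its range is refused whole. The fingers move at their own pace and stop on an object; "newtons" is the grip in N (left out, the last holds). Time passes only in rows, so rows that repeat a pose let the fingers close. It gives the time, the measured TCP pose, the force, the opening and the grip force at its end, in the units of the state.
- bot.read_state(): the state, without advancing time (a new reading comes with each control period).
- bot.read_camera(name): name is "scene" or "top" or "wrist"; returns a dict with "color" (420x560x3 uint8, red, green, blue), "depth" (420x560 float32, m along the optical axis (not along the pixel's ray), 0 where there is no reading), "mtx" (3x3 intrinsics, pixels), "eye" and "rotation" of the camera in the world. Camera axes: x right, y up, looking along -z (the intrinsics and any distortion apply to the point x, -y, -z); pixel columns grow to the right and rows downward; lengths in m; the calibration is good to about 2 mm. The wrist camera is an equidistant fisheye: a pixel r from the principal point sees the ray r / f radians off the axis. A picture is of the moment at which its call begins.
- bot.finish_job(): hands the job in; it is judged then, once.
The state is a dict: "time": time; "q": joint angles; "joint_vel": joint speeds; "joint_torque": joint torques, N m; "tool_pos": TCP position; "tcp_rot": TCP orientation; "wrist_force": force on the tool from outside, world axes, zero at the start; "torque": the same for the moment, N m; "width": opening from 0.0 (shut) to 1.0 (fully open); "grip_force": force on a finger pad.
Only numpy, scipy, OpenCV 4.12 (cv2) and the standard library are available. Lean on these libraries where they do the work, as an engineer would, in place of code of your own. Each camera call takes 0.05 s, during which the arm holds its last target. There are 200 camera calls.

## Working session

There is one attempt and no reset: what is moved stays moved. The work goes in short steps, Python scripts to look and compute and a tool call to move; the robot and the scene stay as the last step left them, time stands still between calls to the robot, and variables do not carry over. Pictures are saved under pics/ and viewed, at most 10 in all, crops included, and the job is handed in when it is done.

Besides the shell and the picture viewer there is one more tool, called after "Request:" as a command line: name --pt "numbers of a row" for each row, then --argument value for the rest. drive_tool: Moves the arm, as the interface text tells. Shift numbers are shares of 0.5 m and turn numbers shares of 180 degrees, none past 1 either way. Its arguments: {"type":"object","properties":{"claw":{"type":"array","items":{"type":"number"}},"slide":{"type":"array","items":{"type":"array","items":{"type":"number"}}},"yaw":{"type":"array","items":{"type":"number"}},"newtons":{"type":"number"}},"required":["claw","slide","yaw"]}

```bash
ls; mkdir -p pics; cat > h.py <<'E'
import numpy as np, cv2
from workcell import bot
def cloud(c):
    d=c["depth"];K=c["mtx"];v,u=np.mgrid[:d.shape[0],:d.shape[1]]
    P=np.stack([(u-K[0,2])/K[0,0]*d,-(v-K[1,2])/K[1,1]*d,-d],-1)
    return P@np.array(c["rotation"]).T+np.array(c["eye"])
E
python3 - <<'E'
from h import *
for n in("top","scene"):
    c=bot.read_camera(n);cv2.imwrite(f"pics/{n}0.png",c["color"][:,:,::-1]);np.savez(f"{n}0.npz",**c)
    print(n,c["mtx"],c["eye"],c["rotation"],[k for k in c],(c["depth"]>0).mean())
print(bot.read_state())
E
```

```text
pics
top [[526.05997942   0.         283.47060518]
 [  0.         526.05997942 216.8970555 ]
 [  0.           0.           1.        ]] [ 0.33540713 -0.11860859  1.40602866] [ 0.14714224 -0.12173102 -1.58267299] ['color', 'depth', 'mtx', 'eye', 'rotation'] 0.995875850340136
scene [[423.25245505   0.         291.47013528]
 [  0.         423.25245505 211.23729013]
 [  0.           0.           1.        ]] [1.26309649 0.15997741 0.83551039] [0.53242405 0.77903408 1.80292482] ['color', 'depth', 'mtx', 'eye', 'rotation'] 0.994812925170068
{'time': 0.1, 'q': array([-1.37089397e+00,  2.64704967e-01,  1.60525671e+00,  1.95443215e-05,
        1.27367658e+00, -3.68768134e-02]), 'joint_vel': array([-0.0013424 , -0.00107658, -0.00358425, -0.00062621,  0.00062531,
       -0.00109271]), 'joint_torque': array([ 4.40806771e-04, -5.16706610e+01, -3.68590164e+01, -5.36442417e-05,
        6.31798306e-03,  1.31250420e-05]), 'tool_pos': array([ 0.15829235, -0.65586175,  0.40345744]), 'tcp_rot': array([-3.11757694e+00, -3.70813684e-01,  2.32229308e-04]), 'wrist_force': array([-0.66587435,  0.2253489 ,  0.79021898]), 'torque': array([ 0.03563553,  0.03198644, -0.02003183]), 'grip_force': 0.0, 'width': 1.0013158385234595}
```

View pics/top0.png

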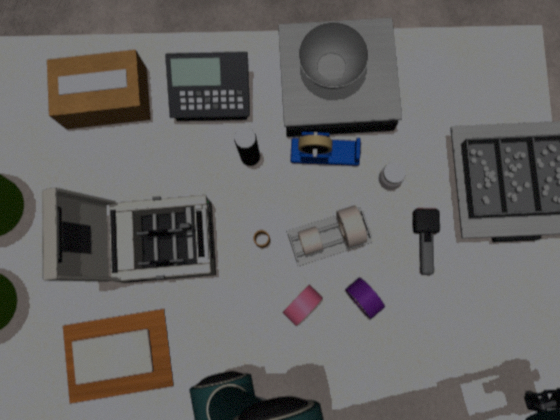

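View pics/scene0.png

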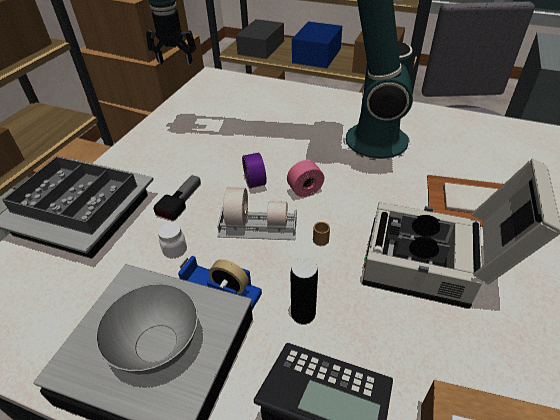

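The top view shows the full roll at about (352,225), the part roll at (311,238), and the printer at (162,238) with its lid to the left (world +y). The spray can is at (247,150), the core at (261,239) and the scanner at (426,238). Next I'll measure from both depth views.

```bash
sed -i 's/np.array(c\["rotation"\]).T/cv2.Rodrigues(np.array(c["rotation"]).ravel())[0].T/' h.py
python3 - <<'E'
from h import *
C={n:dict(np.load(n+"0.npz")) for n in("top","scene")}
PC={n:cloud(C[n]) for n in C}
for n in C: print(n,"bench z",np.median(PC[n][...,2][np.abs(PC[n][...,2])<.02]))
T=PC["top"]
for nm,(u,v) in dict(full=(352,225),part=(311,238),lidside=(113,238),front=(208,238),far=(160,204),near=(160,277)).items(): print(nm,T[v,u].round(4))
def sel(P,lo,hi): 
    m=((P>lo)&(P<hi)).all(-1); return P[m],m
c0=T[225,352]
for n in C:
    P=PC[n]; m=(np.linalg.norm(P[...,:2]-c0[:2],axis=-1)<.075)&(P[...,2]>.075); Q=P[m]
    print(n,"full >75mm",len(Q),"rect",cv2.minAreaRect(Q[:,:2].astype(np.float32)),"zmax",np.percentile(Q[:,2],[50,95,99]))
    p0=T[238,311];m=(np.linalg.norm(P[...,:2]-p0[:2],axis=-1)<.045)&(P[...,2]>.06); Q=P[m]
    print(n,"part",len(Q),Q.mean(0),np.percentile(Q[:,2],[50,99]))
# printer: orthographic height map
pc=(T[204,160]+T[277,160])/2
R=np.concatenate([PC[n].reshape(-1,3) for n in("scene","top")]); s=.0006
for i,n in enumerate(("top","scene")):
    Q=PC[n].reshape(-1,3); Q=Q[(np.abs(Q[:,:2]-pc[:2])<.16).all(1)&(Q[:,2]>.085)&(Q[:,2]<.11)]
    print(n,"rim rect",cv2.minAreaRect(Q[:,:2].astype(np.float32)),np.median(Q[:,2]))
im=cv2.resize(C["top"]["color"][185:295,30:230,::-1],None,fx=4,fy=4,interpolation=cv2.INTER_CUBIC)
cv2.imwrite("pics/pr.png",np.clip(im.astype(float)*2,0,255))
E
```

```text
top bench z -0.0012908036927625766
scene bench z -0.0012646868875349493
full [ 0.5342 -0.2684  0.1195]
part [ 0.5089 -0.168   0.0791]
lidside [0.5137 0.3285 0.1064]
front [0.5111 0.0917 0.0958]
far [0.5998 0.2143 0.0992]
near [0.4143 0.2067 0.1107]
top full >75mm 811 rect ((0.539726734161377, -0.27122581005096436), (0.09937918186187744, 0.05001905933022499), 16.845434188842773) zmax [0.11116999 0.12058631 0.12300261]
top part 442 [ 0.50629013 -0.16608282  0.0747704 ] [0.07574959 0.08432936]
scene full >75mm 633 rect ((0.5437678694725037, -0.27158716320991516), (0.09631211310625076, 0.04972085356712341), 17.16179656982422) zmax [0.10727287 0.11935458 0.12071316]
scene part 316 [ 0.52082871 -0.16345264  0.07364501] [0.07578344 0.08253265]
top rim rect ((0.515665590763092, 0.22183209657669067), (0.20806550979614258, 0.2647838592529297), 3.6120853424072266) 0.09893056843185888
scene rim rect ((0.516170859336853, 0.2192251980304718), (0.21192407608032227, 0.2658371925354004), 5.439242839813232) 0.09846661251513655[ WARN:0@0.795] global loadsave.cpp:1063 imwrite_ Unsupported depth image for selected encoder is fallbacked to CV_8U.
```

View pics/pr.png

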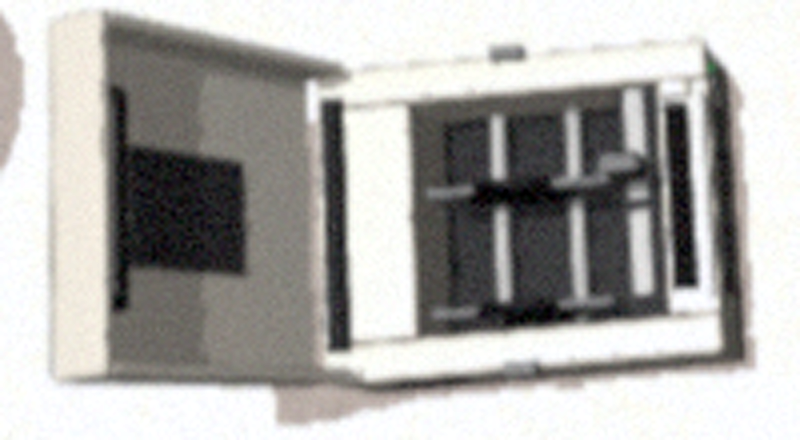

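The crop shows the bay. The sliding guide's plate is at about (540,190) with its tab at (625,165), on the world +x side, and the fixed guide is at (520,310). Next I'll fit the printer pose.

```bash
cat > fit.py <<'E'
from h import *
from scipy.optimize import differential_evolution as DE
def fitprinter(Ps,zr=.0987):
    Q=np.concatenate([P.reshape(-1,3) for P in Ps]); Q=Q[(np.abs(Q[:,0]-.51)<.17)&(np.abs(Q[:,1]-.21)<.2)&(np.abs(Q).sum(1)>0)]
    on=np.abs(Q[:,2]-zr)<.006
    def loc(p): 
        a=p[2];d=Q[:,:2]-p[:2];return d[:,0]*np.cos(a)+d[:,1]*np.sin(a),-d[:,0]*np.sin(a)+d[:,1]*np.cos(a)
    def f(p):
        x,y=loc(p);w=(np.abs(y)>75e-3)&(np.abs(y)<.1)&(x>-.125)&(x<.09)
        o=((np.abs(y)>.1)&(np.abs(y)<.115)&(x>-.125)&(x<.09))|((x<-.125)&(x>-.14)&(np.abs(y)<.1))|((np.abs(y)<.075)&(np.abs(y)>.06)&(x>-.06)&(x<.06))
        return -(w&on).sum()+(w&~on).sum()+(o&on).sum()
    r=DE(f,[(.48,.54),(.18,.24),(1.53,1.8)],seed=1,popsize=25,tol=1e-8,maxiter=200);p=r.x
    x,y=loc(p);return p,r.fun,np.c_[x,y,Q[:,2]]
E
python3 - <<'E'
from fit import *
C={n:dict(np.load(n+"0.npz")) for n in("top","scene")}
PC={n:cloud(C[n]) for n in C}
for k in (["top"],["scene"],["top","scene"]):
    p,s,L=fitprinter([PC[n] for n in k]); print(k,p[:2].round(4),np.degrees(p[2]).round(2),s)
    t=L[(np.abs(L[:,0]+.075)<.016)&(L[:,2]>.125)&(L[:,2]<.16)&(np.abs(L[:,1])<.08)]
    if len(t):print(" tab",len(t),np.median(t,0).round(4),t.min(0).round(4),t.max(0).round(4))
    g=L[(np.abs(L[:,0])<.05)&(L[:,2]>.09)&(L[:,2]<.115)&(np.abs(L[:,1])<.072)]
    h=np.histogram(g[:,1],np.arange(-.072,.073,.004));print(" guides y",[(round(e+.002,3),int(c)) for c,e in zip(*h) if c])
E
```

```text
['top'] [0.5171 0.2174] 93.9 -1249.0
 tab 65 [-0.0782 -0.0144  0.1413] [-0.089  -0.0242  0.1268] [-0.0651 -0.0094  0.1505]
 guides y [(np.float64(-0.018), 7), (np.float64(-0.014), 62), (np.float64(-0.01), 66), (np.float64(0.058), 9), (np.float64(0.062), 55), (np.float64(0.066), 64), (np.float64(0.07), 17)]
['scene'] [0.5137 0.2146] 94.2 -803.0
 tab 94 [-0.0746 -0.0248  0.1391] [-0.087  -0.0283  0.1251] [-0.0632 -0.0154  0.1458]
 guides y [(np.float64(-0.022), 126), (np.float64(-0.018), 160), (np.float64(-0.014), 24), (np.float64(0.054), 105), (np.float64(0.058), 154), (np.float64(0.062), 25), (np.float64(0.066), 2), (np.float64(0.07), 13)]
['top', 'scene'] [0.514 0.216] 93.9 -1389.0
 tab 159 [-0.0764 -0.023   0.1405] [-0.0882 -0.0283  0.1251] [-0.064  -0.0125  0.1505]
 guides y [(np.float64(-0.022), 105), (np.float64(-0.018), 226), (np.float64(-0.014), 112), (np.float64(-0.01), 1), (np.float64(0.054), 81), (np.float64(0.058), 229), (np.float64(0.062), 101), (np.float64(0.066), 19), (np.float64(0.07), 27)]
```

Request:
drive_tool --claw '[85, 85, 85, 85, 85, 85, 85, 85]' --pt "0.52 0.4 0.02" --pt "0.52 0.4 0.02" --pt "0.52 0.4 0.02" --pt "0.52 0.4 0.02" --pt "0.52 0.4 0.02" --pt "0.52 0.4 0.02" --pt "0.52 0.4 0.02" --pt "0.52 0.4 0.02" --yaw '[0.25, 0.25, 0.25, 0.25, 0.25, 0.25, 0.25, 0.25]'

```text
time: 0.77
tool_pos: [0.4199, -0.4541, 0.4143]
tcp_rot: [-2.738, -1.539, -0.001]
wrist_force: [-0.3, 0.0, 0.2]
width: 0.997
grip_force: 0.0
```

Request:
drive_tool --claw '[85, 85, 85, 85, 85, 85, 85, 85]' --pt "0.16 0.64 0.0" --pt "0.16 0.64 0.0" --pt "0.16 0.64 0.0" --pt "0.16 0.64 0.0" --pt "0.16 0.64 0.0" --pt "0.16 0.64 0.0" --pt "0.16 0.64 0.0" --pt "0.16 0.64 0.0" --yaw '[0.197, 0.197, 0.197, 0.197, 0.197, 0.197, 0.197, 0.197]'

```text
time: 1.43
tool_pos: [0.4982, -0.1338, 0.4143]
tcp_rot: [-2.141, -2.298, -0.0]
wrist_force: [0.9, -0.2, -0.6]
width: 1.004
grip_force: 0.0
```

```bash
python3 - <<'E'
from h import *
c=bot.read_camera("wrist");cv2.imwrite("pics/w1.png",c["color"][:,:,::-1]);np.savez("w1.npz",**c)
s=bot.read_state();print(s["tool_pos"],s["tcp_rot"],c["mtx"],c["eye"],c["rotation"],cv2.Rodrigues(c["rotation"])[0].round(3))
E
```

```text
[ 0.49929151 -0.12865542  0.41430194] [-2.13568361 -2.29899695 -0.00774902] [[325.1922621    0.         273.39094569]
 [  0.         325.1922621  211.62314485]
 [  0.           0.           1.        ]] [ 0.49359951 -0.06433861  0.38387913] [-0.28036571 -0.00957607  0.06998969] [[ 0.998 -0.068 -0.019]
 [ 0.07   0.959  0.276]
 [-0.    -0.277  0.961]]
```

View pics/w1.png

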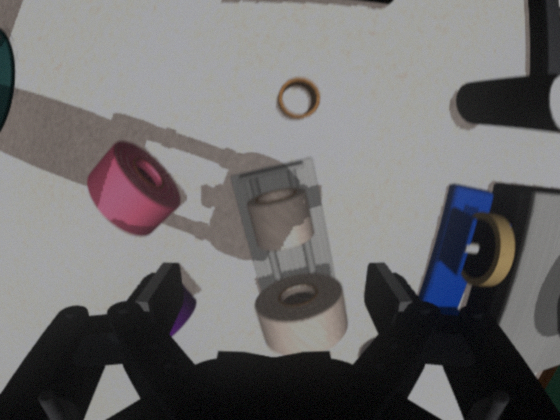

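The wrist view shows the part roll at (280,218) and the full roll at (300,312), with the core at (298,98). Continuing to the printer.

Request:
drive_tool --claw '[85, 85, 60, 40, 40, 40, 40, 40]' --pt "0.08 0.42 0.0" --pt "0.08 0.42 0.0" --pt "0.08 0.42 0.0" --pt "0.08 0.42 0.0" --pt "0.08 0.42 0.0" --pt "0.08 0.42 0.0" --pt "0.08 0.42 0.0" --pt "0.08 0.42 0.0" --yaw '[0, 0, 0, 0, 0, 0, 0, 0]'

```text
time: 2.15
tool_pos: [0.5382, 0.0738, 0.4141]
tcp_rot: [-2.14, -2.3, 0.002]
wrist_force: [0.3, -0.4, -1.1]
width: 0.472
grip_force: 0.0
```

```bash
cat >> h.py <<'E'
def wcloud(c):
    d=c["depth"];K=c["mtx"];v,u=np.mgrid[:d.shape[0],:d.shape[1]]
    a=(u-K[0,2])/K[0,0];b=(v-K[1,2])/K[1,1];r=np.hypot(a,b)+1e-9;k=np.tan(np.minimum(r,1.4))/r
    return np.stack([a*k*d,-b*k*d,-d],-1)@cv2.Rodrigues(np.array(c["rotation"]).ravel())[0].T+np.array(c["eye"])
E
python3 - <<'E'
from fit import *
c=bot.read_camera("wrist");cv2.imwrite("pics/w2.png",c["color"][:,:,::-1]);np.savez("w2.npz",**c)
s=bot.read_state();print(s["tool_pos"],s["tcp_rot"])
c1=dict(np.load("w1.npz"));P1=wcloud(c1);print("roll faces",P1[218,280],P1[285,320],"bench",P1[50,200])
P=wcloud(c);P[300:]=0
for zr in(.0987,.1):
    p,sc,L=fitprinter([P],zr);print(p[:2].round(4),np.degrees(p[2]).round(2),sc)
    t=L[(np.abs(L[:,0]+.075)<.016)&(L[:,2]>.125)&(L[:,2]<.16)&(np.abs(L[:,1])<.08)]
    if len(t):print(" tab",len(t),np.median(t,0).round(4),np.percentile(t,2,axis=0).round(4),np.percentile(t,98,axis=0).round(4))
    g=L[(np.abs(L[:,0])<.05)&(L[:,2]>.095)&(L[:,2]<.115)&(np.abs(L[:,1])<.072)]
    h=np.histogram(g[:,1],np.arange(-.072,.073,.004));print(" guides y",[(float(round(e+.002,3)),int(n)) for n,e in zip(*h) if n])
E
```

```text
[0.53813787 0.0730526  0.41421721] [-2.14190875e+00 -2.29799684e+00  2.09904592e-03]
roll faces [ 0.50648895 -0.15708175  0.08196464] [ 0.55949448 -0.24147725  0.0578863 ] bench [4.01043685e-01 1.70438889e-02 2.62230736e-04]
[0.5163 0.2145] 93.93 -7821.0
 tab 546 [-0.0745 -0.0167  0.1448] [-0.0855 -0.0229  0.1403] [-0.0641 -0.0102  0.1466]
 guides y [(-0.018, 85), (-0.014, 369), (-0.01, 122), (0.058, 424), (0.062, 366), (0.066, 135), (0.07, 63)]
[0.5164 0.2137] 93.93 -7645.0
 tab 546 [-0.0737 -0.0167  0.1448] [-0.0847 -0.0229  0.1403] [-0.0632 -0.0102  0.1466]
 guides y [(-0.018, 86), (-0.014, 372), (-0.01, 123), (0.058, 427), (0.062, 370), (0.066, 137), (0.07, 63)]
```

View pics/w2.png

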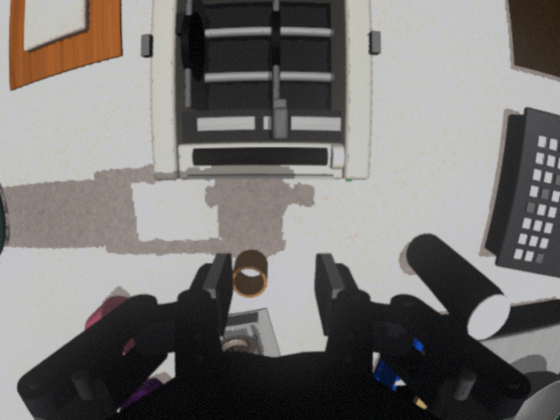

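The tab is at (280,118) in this view. The fit gives a guide travel of about 0.048, so it has to go back first. I'll descend on the tab and pinch it.

Request:
drive_tool --claw '[40, 40, 40, 40, 40, 40, 40, 40]' --pt "0.0 0.134 0.0" --pt "0.0 0.134 0.0" --pt "0.0 0.134 -0.08" --pt "0.0 0.134 -0.15" --pt "0.0 0.134 -0.21" --pt "0.0 0.134 -0.25" --pt "0.0 0.134 -0.25" --pt "0.0 0.134 -0.25" --yaw '[0, 0, 0, 0, 0, 0, 0, 0]'

```text
time: 2.87
tool_pos: [0.5379, 0.139, 0.2885]
tcp_rot: [-2.144, -2.294, 0.005]
wrist_force: [0.0, 0.2, -0.3]
width: 0.468
grip_force: 0.0
```

Request:
drive_tool --claw '[0, 0, 0, 0, 0, 0]' --pt "0 0 0" --pt "0 0 0" --pt "0 0 0" --pt "0 0 0" --pt "0 0 0" --pt "0 0 0" --yaw '[0, 0, 0, 0, 0, 0]' --newtons 30

```text
time: 3.37
tool_pos: [0.5394, 0.1406, 0.2923]
tcp_rot: [2.139, 2.296, 0.004]
wrist_force: [-0.4, -3.3, 6.7]
width: 0.133
grip_force: 34.8
```

Request:
drive_tool --claw '[0, 0, 0, 0, 0, 0, 0, 0]' --pt "0.012 0.001 0" --pt "0.024 0.002 0" --pt "0.036 0.0025 0" --pt "0.048 0.003 0" --pt "0.06 0.004 0" --pt "0.072 0.005 0" --pt "0.084 0.006 0" --pt "0.09 0.006 0" --yaw '[0, 0, 0, 0, 0, 0, 0, 0]'

```text
time: 4.03
tool_pos: [0.5837, 0.1437, 0.2922]
tcp_rot: [2.141, 2.298, 0.0]
wrist_force: [-6.6, -2.6, 10.6]
width: 0.132
grip_force: 35.3
```

Request:
drive_tool --claw '[0, 0, 40, 40, 40, 40, 40]' --pt "0 0 0" --pt "0 0 0" --pt "0 0 0" --pt "0 0 0" --pt "0 0 0" --pt "0 0 0.05" --pt "0 0 0.1" --yaw '[0, 0, 0, 0, 0, 0, 0]'

```text
time: 4.62
tool_pos: [0.5821, 0.1438, 0.3375]
tcp_rot: [-2.139, -2.296, 0.007]
wrist_force: [0.8, 0.5, 1.0]
width: 0.471
grip_force: 0.0
```

Request:
drive_tool --claw '[40, 60, 85, 85, 85, 85, 85, 85]' --pt "0 0 0.08" --pt "0 0 0.16" --pt "-0.2 -0.86 0.16" --pt "-0.2 -0.86 0.16" --pt "-0.2 -0.86 0.16" --pt "-0.2 -0.86 0.16" --pt "-0.2 -0.86 0.16" --pt "-0.2 -0.86 0.16" --yaw '[0, 0, -0.43, -0.43, -0.43, -0.43, -0.43, -0.43]'

```text
time: 5.28
tool_pos: [0.5257, -0.101, 0.4196]
tcp_rot: [-2.838, -1.346, -0.0]
wrist_force: [0.5, -0.6, 0.6]
width: 0.998
grip_force: 0.0
```

Request:
drive_tool --claw '[85, 85, 85, 85, 85, 85]' --pt "-0.09 -0.38 0" --pt "-0.09 -0.38 0" --pt "-0.09 -0.38 0" --pt "-0.09 -0.38 0" --pt "-0.09 -0.38 0" --pt "-0.09 -0.38 0" --yaw '[-0.19, -0.19, -0.19, -0.19, -0.19, -0.19]'

```text
time: 5.78
tool_pos: [0.4802, -0.2941, 0.4194]
tcp_rot: [3.108, 0.447, -0.002]
wrist_force: [0.5, -0.7, 0.1]
width: 0.998
grip_force: 0.0
```

```bash
python3 - <<'E'
from fit import *
c=bot.read_camera("wrist");t=bot.read_camera("top")
cv2.imwrite("pics/w3.png",c["color"][:,:,::-1])
s=bot.read_state();r=s["tcp_rot"];print(s["tool_pos"],2*np.degrees(np.arctan2(r[1],r[0]))-90)
W=wcloud(c);W[330:]=0;T=cloud(t);S=cloud(dict(np.load("scene0.npz")))
for n,P in(("w",W),("t",T),("s",S)):
    m=(np.linalg.norm(P[...,:2]-[.541,-.271],axis=-1)<.075)&(P[...,2]>.08)&(P[...,2]<.125);Q=P[m]
    print(n,len(Q),cv2.minAreaRect(Q[:,:2].astype(np.float32)) if len(Q) else 0,np.percentile(Q[:,2],98),Q[Q[:,2]>np.percentile(Q[:,2],85)].mean(0))
p,sc,L=fitprinter([T]);t=L[(np.abs(L[:,0]+.075)<.016)&(L[:,2]>.125)&(L[:,2]<.16)&(np.abs(L[:,1])<.08)];print(p,np.median(t,0))
E
```

```text
[ 0.48121193 -0.2905733   0.41921826] -433.2428499070543
w 5884 ((0.5400207042694092, -0.27288201451301575), (0.09756940603256226, 0.050204016268253326), 17.103649139404297) 0.12130733515917472 [ 0.5401337  -0.2732584   0.12071614]
t 287 ((0.5394214987754822, -0.2703225016593933), (0.09711112082004547, 0.04855963960289955), 16.175565719604492) 0.12142350529153512 [ 0.54260949 -0.25551194  0.11920474]
s 595 ((0.5447889566421509, -0.27127185463905334), (0.09328071027994156, 0.04972085356712341), 17.16179656982422) 0.12015309752494803 [ 0.54244081 -0.27133619  0.11914762]
[0.51677868 0.21704795 1.64090793] [-0.07767814 -0.063041    0.14133499]
```

View pics/w3.png

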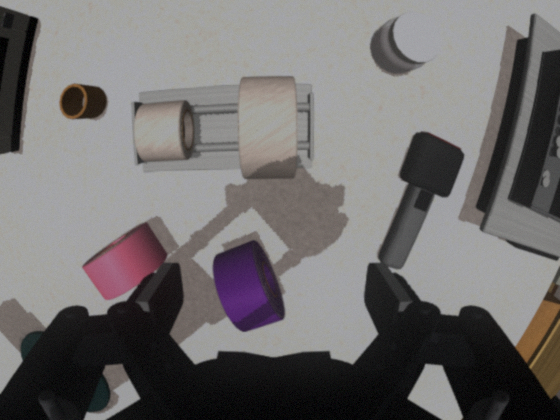

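The full roll is at (268,127) in this view and the part roll at (163,131). They agree with the measured centre (0.540,-0.2725) and axis angle 17°. Descending to grasp.

Request:
drive_tool --claw '[85, 85, 85, 85, 85, 85, 85, 85]' --pt "0.12 0.038 0" --pt "0.12 0.038 0" --pt "0.12 0.038 -0.08" --pt "0.12 0.038 -0.16" --pt "0.12 0.038 -0.23" --pt "0.12 0.038 -0.3" --pt "0.12 0.038 -0.364" --pt "0.12 0.038 -0.364" --yaw '[0, 0, 0, 0, 0, 0, 0, 0]'

```text
time: 6.55
tool_pos: [0.5386, -0.2668, 0.2298]
tcp_rot: [-3.098, -0.464, 0.018]
wrist_force: [-1.4, 0.4, -0.7]
width: 0.998
grip_force: 0.0
```

Request:
drive_tool --claw '[85, 65, 55, 48, 44, 40, 40, 40]' --pt "0 0 0" --pt "0 0 0" --pt "0 0 0" --pt "0 0 0" --pt "0 0 0" --pt "0 0 0" --pt "0 0 0" --pt "0 0 0" --yaw '[0, 0, 0, 0, 0, 0, 0, 0]' --newtons 45

```text
time: 7.22
tool_pos: [0.5431, -0.2712, 0.241]
tcp_rot: [3.105, 0.46, 0.007]
wrist_force: [-0.4, 1.6, 6.9]
width: 0.579
grip_force: 44.0
```

Request:
drive_tool --claw '[40, 40, 40, 40, 40, 40, 40, 40]' --pt "0 0 0.02" --pt "0 0 0.05" --pt "0 0 0.1" --pt "0 0 0.15" --pt "0 0 0.2" --pt "0 0 0.25" --pt "0 0 0.3" --pt "0 0 0.32" --yaw '[0, 0, 0, 0, 0, 0, 0, 0]'

```text
time: 7.88
tool_pos: [0.5421, -0.2711, 0.4025]
tcp_rot: [3.104, 0.46, 0.007]
wrist_force: [1.9, -0.2, -3.4]
width: 0.578
grip_force: 44.9
```

Request:
drive_tool --claw '[40, 40, 40, 40, 40, 40, 40, 40]' --pt "0 0.03 0" --pt "0 0.08 0" --pt "0 0.14 0" --pt "0 0.21 0" --pt "-0.01 0.28 0" --pt "-0.02 0.35 0" --pt "-0.03 0.41 0" --pt "-0.03 0.46 0" --yaw '[0.02, 0.05, 0.08, 0.11, 0.14, 0.17, 0.2, 0.22]'

```text
time: 8.55
tool_pos: [0.5251, -0.0387, 0.3967]
tcp_rot: [-2.763, -1.492, 0.003]
wrist_force: [-0.3, -0.5, -3.3]
width: 0.582
grip_force: 45.0
```

Request:
drive_tool --claw '[40, 40, 40, 40, 40, 40, 40, 40]' --pt "0 0.06 0" --pt "0 0.13 0" --pt "-0.01 0.2 0" --pt "-0.01 0.27 0" --pt "-0.02 0.34 0" --pt "-0.03 0.4 0" --pt "-0.03 0.45 0" --pt "-0.03 0.48 0" --yaw '[0.03, 0.06, 0.09, 0.12, 0.15, 0.18, 0.2, 0.208]'

```text
time: 9.22
tool_pos: [0.5106, 0.2017, 0.3969]
tcp_rot: [-2.138, -2.3, 0.001]
wrist_force: [0.1, 1.1, -2.2]
width: 0.577
grip_force: 45.0
```

Request:
drive_tool --claw '[40, 40, 40, 40]' --pt "0 0.02 0" --pt "0 0.034 0" --pt "0 0.034 0" --pt "0 0.034 0" --yaw '[0, 0, 0, 0]'

```text
time: 9.55
tool_pos: [0.5117, 0.2158, 0.3973]
tcp_rot: [2.145, 2.295, -0.002]
wrist_force: [0.1, -0.2, -2.8]
width: 0.582
grip_force: 45.0
```

```bash
python3 - <<'E'
from fit import *
s=bot.read_state();r=s["tcp_rot"];print(s["tool_pos"],2*np.degrees(np.arctan2(r[1],r[0]))-90,s["width"],s["wrist_force"])
c=bot.read_camera("wrist");t=bot.read_camera("top");sc=bot.read_camera("scene")
cv2.imwrite("pics/w4.png",np.hstack([cv2.resize(c["color"],(400,300)),cv2.resize(sc["color"],(400,300))])[:,:,::-1])
W=wcloud(c);p,f,L=fitprinter([W]);print("printer",p[:2],np.degrees(p[2]),f)
S=cloud(sc)
for n,P in(("w",W),("s",S)):
    Q=P[(np.linalg.norm(P[...,:2]-[.511,.215],axis=-1)<.07)&(P[...,2]>.165)&(P[...,2]<.29)]
    print(n,len(Q),Q.min(0) if len(Q) else 0,Q.max(0) if len(Q) else 0)
    if n=="s":np.save("q.npy",Q)
E
```

```text
[0.51168915 0.21584625 0.39729023] 3.868278362904519 0.5822392672180134 [ 0.08971622 -0.23573391 -2.76139081]
printer [0.51529393 0.22654514] 94.35551782528093 -8036.0
w 33372 [0.45195952 0.19916723 0.22133454] [0.57095224 0.26229298 0.28999925]
s 1734 [0.47934981 0.15915983 0.17604159] [0.57296781 0.26112066 0.28978093]
```

View pics/w4.png

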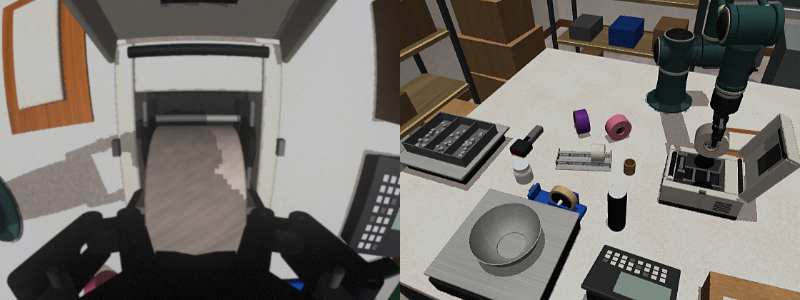

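The left half of the picture shows the roll between the fingers above the bay, square with it. The right half confirms that in the scene view, at about (715,140). I'll check the roll's offset along the printer's x with a circle fit in the scene view.

```bash
python3 - <<'E'
from fit import *
from scipy.optimize import least_squares
sc=bot.read_camera("scene");S=cloud(sc);tc=bot.read_camera("top");T=cloud(tc)
for n,P in(("s",S),("t",T)):
    Q=P[(np.linalg.norm(P[...,:2]-[.511,.215],axis=-1)<.075)&(P[...,2]>.165)&(P[...,2]<.275)]
    a=np.radians(93.93);d=Q[:,:2]-[.5163,.2145];x=d@[np.cos(a),np.sin(a)];y=d@[-np.sin(a),np.cos(a)]
    m=np.abs(y-.005)<.022  # curved surface only
    r=least_squares(lambda p:np.hypot(x[m]-p[0],Q[m,2]-p[1])-.05,[0,.227],loss="soft_l1",f_scale=.002)
    f=y<-.017
    print(n,m.sum(),r.x,np.median(np.abs(r.fun)),"face y",np.median(y[f]),f.sum(),"x range face",np.percentile(x[f],[1,99]),"z",np.percentile(Q[f,2],[1,99]))
print(fitprinter([S])[0],fitprinter([T])[0])
E
```

```text
s 464 [-0.00326936  0.22629099] 0.000911097873543508 face y -0.0206602859782635 1168 x range face [-0.05098874  0.04240217] z [0.18023504 0.27295327]
t 460 [-0.00243815  0.22555774] 0.0011008622534534641 face y -0.020043627553928405 48 x range face [-0.05210394 -0.00454615] z [0.22093277 0.27409839]
[0.51331079 0.21456155 1.64601563] [0.51695882 0.21698915 1.63856718]
```

Request:
drive_tool --claw '[40, 40, 40, 40, 40, 40, 40, 40]' --pt "0 0.008 -0.02" --pt "0 0.008 -0.07" --pt "0 0.008 -0.12" --pt "0 0.008 -0.17" --pt "0 0.008 -0.21" --pt "0 0.008 -0.24" --pt "0 0.008 -0.26" --pt "0 0.008 -0.26" --yaw '[0, 0, 0, 0, 0, 0, 0, 0]'

```text
time: 10.47
tool_pos: [0.5104, 0.2198, 0.2644]
tcp_rot: [-2.143, -2.293, 0.008]
wrist_force: [-0.9, -0.2, -3.3]
width: 0.575
grip_force: 45.0
```

Request:
drive_tool --claw '[40, 40, 40, 40, 40, 40]' --pt "0 0 -0.006" --pt "0 0 -0.012" --pt "0 0 -0.016" --pt "0 0 -0.02" --pt "0 0 -0.022" --pt "0 0 -0.022" --yaw '[0, 0, 0, 0, 0, 0]'

```text
time: 10.97
tool_pos: [0.5118, 0.2204, 0.2569]
tcp_rot: [2.145, 2.295, 0.001]
wrist_force: [0.2, 0.5, -3.7]
width: 0.583
grip_force: 45.0
```

Request:
drive_tool --claw '[40, 40, 40, 40]' --pt "0 0 -0.002" --pt "0 0 -0.004" --pt "0 0 -0.004" --pt "0 0 -0.004" --yaw '[0, 0, 0, 0]'

```text
time: 11.3
tool_pos: [0.512, 0.2204, 0.256]
tcp_rot: [2.144, 2.295, 0.001]
wrist_force: [-2.9, -2.0, 5.4]
width: 0.584
grip_force: 45.9
```

On the support rollers. Opening slightly, then checking.

Request:
drive_tool --claw '[52, 56, 60, 62, 62, 62, 62]' --pt "0 0 0" --pt "0 0 0" --pt "0 0 0" --pt "0 0 0" --pt "0 0 0" --pt "0 0 0" --pt "0 0 0" --yaw '[0, 0, 0, 0, 0, 0, 0]'

```text
time: 11.88
tool_pos: [0.5117, 0.2203, 0.2546]
tcp_rot: [-2.145, -2.296, 0.0]
wrist_force: [0.6, -0.0, 0.6]
width: 0.725
grip_force: 0.0
```

Request:
drive_tool --claw '[62, 62, 62, 62, 62, 62, 62, 62]' --pt "0 0 0.01" --pt "0 0 0.03" --pt "0 0 0.06" --pt "0 0 0.1" --pt "0 0 0.16" --pt "0 0 0.22" --pt "0 0 0.28" --pt "0 0 0.3" --yaw '[0, 0, 0, 0, 0, 0, 0, 0]'

```text
time: 12.55
tool_pos: [0.5129, 0.2208, 0.4115]
tcp_rot: [2.142, 2.293, 0.013]
wrist_force: [1.2, 0.2, 0.6]
width: 0.729
grip_force: 0.0
```

Request:
drive_tool --claw '[62, 50, 40, 40, 40]' --pt "0.06 -0.08 0.03" --pt "0.13 -0.16 0.03" --pt "0.13 -0.24 0.03" --pt "0.13 -0.28 0.03" --pt "0.13 -0.28 0.03" --yaw '[0, 0, 0, 0, 0]'

```text
time: 12.97
tool_pos: [0.5776, 0.0751, 0.42]
tcp_rot: [2.148, 2.289, -0.003]
wrist_force: [0.2, 0.4, -0.4]
width: 0.468
grip_force: 0.0
```

```bash
cat > chk.py <<'E'
from fit import *
from scipy.optimize import least_squares
import sys
s=bot.read_state();r=s["tcp_rot"];print(s["time"],s["tool_pos"],2*np.degrees(np.arctan2(r[1],r[0]))-90)
W=bot.read_camera("wrist");S=bot.read_camera("scene");T=bot.read_camera("top")
cv2.imwrite("pics/"+sys.argv[1],np.hstack([cv2.resize(W["color"],(400,300)),cv2.resize(S["color"][130:330,330:560],(345,300))])[:,:,::-1])
w=wcloud(W);w[330:]=0
for n,P in(("w",w),("s",cloud(S)),("t",cloud(T))):
    p,f,_=fitprinter([P]);a=p[2]
    p=np.array([.5163,.2145]);a=np.radians(93.93)
    d=P[...,:2]-p;x=d@[np.cos(a),np.sin(a)];y=d@[-np.sin(a),np.cos(a)];z=P[...,2]
    m=(np.abs(x)<.052)&(z>.11)&(z<.14)&(y>-.04)&(y<.058)
    if m.sum()>20:
        r=least_squares(lambda q:np.hypot(x[m]-q[0],z[m]-q[1])-.05,[0,.085],loss="soft_l1",f_scale=.002)
        print(n,"roll xz",r.x,"y",np.percentile(y[m],[2,98]),m.sum())
    t=(np.abs(x+.075)<.016)&(z>.137)&(z<.15)&(np.abs(y)<.08)
    if t.sum():print(n,"tab",np.median(x[t]),np.percentile(y[t],[5,50,95]),t.sum())
E
python3 chk.py c1.png
```

```text
12.9667 [0.57757908 0.0750622  0.41999355] 3.6255521890028177
w roll xz [0.00034424 0.08510438] y [-0.02090872  0.02654777] 5259
w tab -0.07448087564939315 [-0.07025296 -0.06465967 -0.05884878] 550
s roll xz [0.00012485 0.08251817] y [-0.02302026  0.02612154] 728
s tab -0.07440213737967913 [-0.07290247 -0.06859181 -0.06156975] 60
t roll xz [0.00169018 0.08358822] y [-0.02102982  0.01420659] 469
t tab -0.07226246479587524 [-0.0689344  -0.06303058 -0.05875932] 46
```

View pics/c1.png

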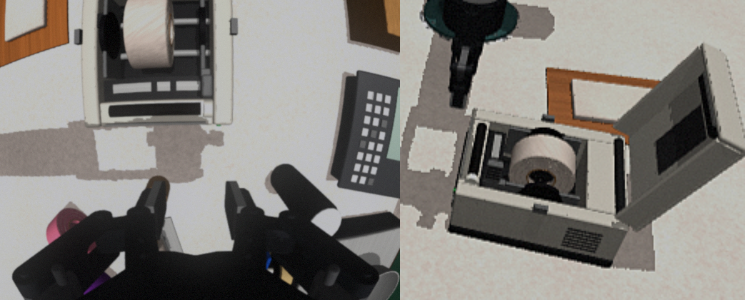

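The wrist view (left half) shows the roll seated in the bay at (150,35), and the cloud puts its axis at x≈0, z≈85 mm. The guide is fully back, so I'll pinch the tab again.

Request:
drive_tool --claw '[40, 40, 40, 40, 40, 40, 40, 40]' --pt "0.016 0.07 0" --pt "0.016 0.138 0" --pt "0.016 0.138 0" --pt "0.016 0.138 -0.08" --pt "0.016 0.138 -0.15" --pt "0.016 0.138 -0.21" --pt "0.016 0.138 -0.258" --pt "0.016 0.138 -0.258" --yaw '[0, 0, 0, 0, 0, 0, 0, 0]'

```text
time: 13.78
tool_pos: [0.5811, 0.1502, 0.2841]
tcp_rot: [-2.137, -2.293, 0.015]
wrist_force: [-1.1, -0.9, -0.2]
width: 0.47
grip_force: 0.0
```

Request:
drive_tool --claw '[30, 20, 10, 0, 0, 0, 0]' --pt "0 0 0" --pt "0 0 0" --pt "0 0 0" --pt "0 0 0" --pt "0 0 0" --pt "0 0 0" --pt "0 0 0" --yaw '[0, 0, 0, 0, 0, 0, 0]' --newtons 30

```text
time: 14.37
tool_pos: [0.5849, 0.1499, 0.2932]
tcp_rot: [2.144, 2.295, 0.004]
wrist_force: [-4.8, 2.1, 6.0]
width: 0.136
grip_force: 30.8
```

Request:
drive_tool --claw '[0, 0, 0, 0, 0, 0, 0, 0]' --pt "-0.01 -0.001 0" --pt "-0.025 -0.002 0" --pt "-0.04 -0.003 0" --pt "-0.055 -0.004 0" --pt "-0.07 -0.005 0" --pt "-0.085 -0.006 0" --pt "-0.1 -0.007 0" --pt "-0.105 -0.007 0" --yaw '[0, 0, 0, 0, 0, 0, 0, 0]'

```text
time: 15.03
tool_pos: [0.534, 0.1463, 0.2933]
tcp_rot: [2.141, 2.292, 0.012]
wrist_force: [4.2, 1.8, 3.5]
width: 0.133
grip_force: 31.3
```

Request:
drive_tool --claw '[0, 0, 0, 0, 0, 0, 0, 0]' --pt "-0.005 0 0" --pt "-0.01 -0.001 0" --pt "-0.015 -0.001 0" --pt "-0.02 -0.001 0" --pt "-0.024 -0.002 0" --pt "-0.026 -0.002 0" --pt "-0.026 -0.002 0" --pt "-0.026 -0.002 0" --yaw '[0, 0, 0, 0, 0, 0, 0, 0]'

```text
time: 15.7
tool_pos: [0.5202, 0.1453, 0.2932]
tcp_rot: [2.143, 2.294, 0.006]
wrist_force: [-0.7, 3.0, 8.3]
width: 0.13
grip_force: 32.0
```

```bash
python3 chk.py c2.png
```

```text
15.7 [0.52022392 0.14526905 0.29316036] 3.887506967028955
w roll xz [0.00032075 0.08496289] y [0.00201357 0.05365915] 21248
w tab -0.06566730529145262 [-1.64832010e-02 -4.84966095e-05  1.59149228e-02] 2074
s roll xz [-0.00012659  0.08231605] y [-0.0008606   0.05254739] 722
s tab -0.07301549953392056 [-0.0211639  -0.01801836  0.0022377 ] 41
t roll xz [0.0016282  0.08322864] y [0.00592074 0.05488867] 574
t tab -0.08154737030056627 [-0.00419632  0.00599372  0.01836242] 13
```

Request:
drive_tool --claw '[15, 25, 35, 40, 40, 40]' --pt "0 0 0" --pt "0 0 0" --pt "0 0 0" --pt "0 0 0" --pt "0 0 0" --pt "0 0 0" --yaw '[0, 0, 0, 0, 0, 0]'

```text
time: 16.35
tool_pos: [0.519, 0.1447, 0.2903]
tcp_rot: [-2.144, -2.295, 0.001]
wrist_force: [-0.4, -0.3, 0.6]
width: 0.469
grip_force: 0.0
```

Request:
drive_tool --claw '[40, 40, 40, 40, 40, 40, 40, 40]' --pt "0 0 0.03" --pt "0 0 0.08" --pt "0 0 0.15" --pt "0 0 0.22" --pt "0 -0.05 0.26" --pt "0 -0.13 0.26" --pt "0 -0.14 0.26" --pt "0 -0.14 0.26" --yaw '[0, 0, 0, 0, 0, 0, 0, 0]'

```text
time: 17.02
tool_pos: [0.5192, 0.073, 0.4211]
tcp_rot: [2.148, 2.292, 0.0]
wrist_force: [0.6, 0.2, -0.5]
width: 0.468
grip_force: 0.0
```

```bash
python3 chk.py c3.png; python3 - <<'E'
from h import *
P=cloud(bot.read_camera("top"));m=(np.linalg.norm(P[...,:2]-[.509,-.168],axis=-1)<.045)&(P[...,2]>.06);print(P[m].mean(0),m.sum())
E
```

```text
17.0167 [0.51918354 0.07300171 0.42106383] 3.7051659495490554
w roll xz [0.00021746 0.08498696] y [0.00187096 0.05424553] 5695
w tab -0.07470485106730355 [-0.00572859  0.00030737  0.005981  ] 509
s roll xz [2.43216630e-05 8.22752117e-02] y [0.00020643 0.05255893] 712
s tab -0.07497983598706487 [-0.00809381 -0.00383925  0.00338249] 51
t roll xz [0.00161251 0.08310274] y [0.00198685 0.05508259] 688
t tab -0.06905897518778255 [-0.00274774  0.00318335  0.00607441] 26
[ 0.50590709 -0.16654535  0.07454459] 448
```

View pics/c3.png

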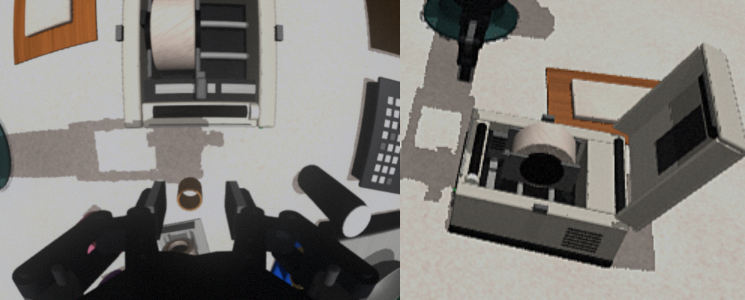

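The wrist view shows the roll at (172,35) against the fixed guide, with the tab at (200,85). The measured roll extents (y 2 to 54 mm) look a bit off, so I'll check its skew and where its edges fall relative to the guides.

```bash
python3 - <<'E'
from fit import *
W=bot.read_camera("wrist");P=wcloud(W);P[330:]=0
p,a=np.array([.5163,.2145]),np.radians(93.93)
d=P[...,:2]-p;x=d@[np.cos(a),np.sin(a)];y=d@[-np.sin(a),np.cos(a)];z=P[...,2]
for lo,hi in((-.035,-.02),(-.02,-.005),(-.005,.01),(.01,.03)):
    m=(x>lo)&(x<hi)&(z>.112)&(z<.14)&(y>-.04)&(y<.07);print("x",lo,hi,np.percentile(y[m],[1,10,50,90,99]).round(4),m.sum())
m=(np.abs(x)<.045)&(z>.112)&(z<.14)&(np.abs(y-.03)<.04)
print(cv2.minAreaRect(np.c_[x,y][m].astype(np.float32)))
for nm,q in(("slide plate",(np.abs(x)<.055)&(z>.098)&(z<.108)&(y>-.015)&(y<.012)),("fixed plate",(np.abs(x)<.055)&(z>.098)&(z<.108)&(y>.05)&(y<.072)),("walls-",(np.abs(x)<.05)&(np.abs(z-.1)<.005)&(y<-.06)),("walls+",(np.abs(x)<.05)&(np.abs(z-.1)<.005)&(y>.072)&(y<.12))):
    print(nm,q.sum(),np.percentile(y[q],[1,10,50,90,99]).round(4) if q.any() else 0)
v,u=np.where(m);c=W["color"][max(0,v.min()-25):v.max()+60,u.min()-40:u.max()+60]
print(c.shape);cv2.imwrite("pics/z.png",cv2.resize(c[:,:,::-1],None,fx=4,fy=4)[:600,:800])
E
```

```text
x -0.035 -0.02 [0.0064 0.0112 0.0305 0.0502 0.0548] 1222
x -0.02 -0.005 [0.0006 0.008  0.0305 0.054  0.065 ] 1412
x -0.005 0.01 [-0.0002  0.0064  0.0304  0.0551  0.0652] 1367
x 0.01 0.03 [0.0011 0.0091 0.0303 0.0517 0.0636] 1264Traceback (most recent call last):
  File "<stdin>", line 8, in <module>
IndexError: boolean index did not match indexed array along axis 1; size of axis is 1120 but size of corresponding boolean axis is 560
```

```bash
python3 - <<'E'
from fit import *
W=bot.read_camera("wrist");P=wcloud(W);P[330:]=0
p,a=np.array([.5163,.2145]),np.radians(93.93)
d=P[...,:2]-p;x=d@[np.cos(a),np.sin(a)];y=d@[-np.sin(a),np.cos(a)];z=P[...,2]
w=lambda s:(x>-.06)&(x<.03)&(np.abs(z-.1)<.004)&(s*y>.072)&(s*y<.11)
for s in(-1,1): print("wall",s,np.percentile(y[w(s)],[2,50,98]).round(4))
t=(np.abs(x+.075)<.01)&(z>.141)&(z<.148)&(np.abs(y)<.03);print("tab",np.percentile(y[t],[2,50,98]).round(4))
E
```

```text
wall -1 [-0.0977 -0.0853 -0.0746]
wall 1 [0.0743 0.0862 0.0989]
tab [-0.0064 -0.0002  0.0058]
```

```bash
python3 -c "
from workcell import bot
print(bot.finish_job())"
```

```text
the job is handed in; nothing more can be done
None
```

I've handed the job in: the full roll stands on the support rollers, the guide is at about 0.066 m (0.0645–0.067 by camera and arm readings, so the catch engaging is inferred), and the part-used roll is where it was; no verdict came back.

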